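Pass a bearing housing through the width gauge

TASK

Gauge the loose bearing housing: keeping it flat on the bench, push it lengthways through the narrow gap between the two gauge posts until it is wholly past them and sits square against the stop bar behind. Push it only, never lift or tip it, and leave the bush, race, oil bottle and spanner where they are.

Things in the scene. Friction and masses are not known exactly. Their poses are not given: they have to be found in the camera images.
- gauge: Width gauge bolted to the bench (fixed): two round steel posts and a dark stop bar. Origin on the bench midway between the posts; x points along the lane, from the open entry side through the gap to the stop bar (roughly from the robot's left to its right, within 13 degrees); z up. Post axes at x = 0, y = +44 and -44 mm; posts 32 mm diameter, 51 mm high; gap 56 mm. The lane's floor is the bare bench.
- stop_face (a point): Middle of the stop bar's near face, at bench level, 120 mm beyond the posts' line along the gauge's x. The bar is 150 mm long across the lane, 26 mm thick, 24 mm high (bolt heads to 30 mm). Two flat straps, 10 mm high (bolts to 16 mm), join it to the posts outside the lane, at gauge y = 36 to 70 mm either side. Axes as the gauge's.
- housing: Loose grey bearing housing, 0.45 to 0.75 kg: flat foot 90 mm long (x), 50 mm wide (y), 18 mm thick, upright corners rounded 8 mm; on its middle a round hub lying across (46 mm diameter, 36 mm long in y, top at 50 mm). Origin: centre of the underside; ends alike. Slides under a few newtons. Starts 130-160 mm before the posts, 70-90 mm to either side of the lane's middle, within 20 degrees of its direction.
- bush: Bystander: a steel bush standing on end, a tube 32 mm outside diameter, 26 mm high, across the lane from the housing (70 to 90 mm from the lane's middle line). Origin at the centre of its underside.
- race: Bystander: a steel bearing race lying flat, ring 54 mm outside diameter, 18 mm high. Origin at the centre of its underside.
- oil: Bystander: a grey plastic oil bottle, 60 mm diameter, 130 mm high, standing. Origin at the centre of its underside.
- spanner: Bystander: a steel spanner 180 mm long, 8 mm thick, lying on the bench to the right of the work. Origin under its middle.

How it is judged:
By the outcome, as a careful person would: the job done as asked, in the order asked, and still so for the second after the job is handed in, with the robot touching nothing.
It also fails if it takes over 54 s, if anything falls off the work surface, if the arm or the gripper's body presses on something with over 40 N, if the wrist force passes 120 N, or if a joint passes its speed limit or range.

ROBOT

A 6-joint arm with a two-finger parallel gripper is mounted at the origin on the work surface. World frame = base frame: x ahead of the robot, y to its left, z up, the work surface at z = 0. Lengths are in mm, angles in rad, forces in N, time in s.
With the tool pointing down it reaches from about 300 to 775 mm from the base axis. Payload 14.6 kg.
Tool frame: the origin (TCP) lies at the very end of the fingers, on their centre line; the grasp point (between the pads) lies manip.grip_depth behind it (manip.grip_depth is the distance from the TCP to the grasp point, in mm); x points along the fingers, z is the direction in which the jaws open and shut, and the axes are right-handed (so a half turn about x gives the same grasp; the last joint's range is limited). The gripper opens to 94 mm and grips with 3 to 60 N. Pads are 16 mm wide; open, the fingers measure 119 mm over their backs; the gripper's body (75 mm by 177 mm) begins 78 mm behind the grasp point.
Start: joints at [1.224, 0.3, 1.521, -0, 1.321, -0.067], TCP at [151.887, 528.601, 167.846] pointing down, gripper open.
Joint ranges: [-3.03, 3.03], [-0.79, 2.21], [0.23, 2.52], [-1.04, 4.18], [0, 3.07], [-2.55, 2.55]. Speed limits (rad/s): [2.22, 2.22, 2.57, 3.14, 3.14, 3.14].

INTERFACE

Orientations are given as [roll, pitch, yaw] about the fixed x, y, z axes, in that order (R = Rz(yaw) Ry(pitch) Rx(roll)).
In Python, from cell import manip gives the robot as it stands.
- The arm moves only by the tool step_arm, never from a script. Its argument "commands" is one flat list of numbers, 7 for each row, row after row: the shift along the tool's x, y, z in m, then the turn, a rotation vector about the tool's x, y, z in degrees, then the finger opening in m, from 0 to 0.094. A call has 1 to 5 rows; each row shifts and turns the commanded pose from where the row before left it, along the tool's axes as they then stand; what a row does not reach is not made up. A row lasts 1/8 s, in which the tool goes at most 62.5 mm and 10.7 degrees, less where a joint would pass 70% of its speed; a pose out of reach is approached as far as the arm can. A call with a gripper value outside its range is refused whole. The fingers move at their own pace and stop on an object; "squeeze" is the grip in N (left out, the last holds). Time passes only in rows, so rows that do not move let the fingers close. It gives the time, the measured TCP pose, the force and the opening at its end, in the units of the state.
- manip.read_state(): the state, without advancing time (a new reading comes with each control period).
- manip.camera(name): name is "scene" or "top" or "wrist"; returns the picture (420x560x3 uint8, red, green, blue); there is no depth.
- manip.camera_model(name): a dict with "intrinsics" (3x3 intrinsics, pixels), "origin" and "orientation" of the camera in the world; the wrist camera has in their place "tool_from_camera" (4x4, takes a point from camera to tool coordinates, whose origin is the TCP and whose axes are the tool frame's). Camera axes: x right, y up, looking along -z (the intrinsics and any distortion apply to the point x, -y, -z); pixel columns grow to the right and rows downward; lengths in mm; the calibration is good to about 2 mm. A picture is of the moment at which its call begins: read the wrist's pose just before it. camera_model takes no time and is no camera call.
- manip.sign_off(): hands the job in, once; it reports no verdict.
Trained networks look in the newest picture that a camera, given by its name, has taken for a name from the list of things; names that differ only in an ending like _2 or _b are one class to them, and where a whole thing is asked for, a point or a joint stands for the part that bears it (a point fixed in the world has none). Each returns a list of dicts, best first, with "score" (0 to 1); they miss things now and then, are a little off and sometimes report something else, mostly with a low value. They report only what shows in the picture. A call takes as long as a camera call.
- manip.find_in(thing, camera): "centre" ([row, column] in pixels, amid what is visible of it).
- manip.outline_of(thing, camera): "pixels" (420x560 bool, what is visible of it) and "centre" ([row, column] in pixels, amid what is visible of it).
The state is a dict: "clock": time; "joints": joint angles; "qd": joint speeds; "effort": joint torques, N m; "eef_pos": TCP position; "eef_rot": TCP orientation; "wrist_force": force on the tool from outside, world axes, zero at the start; "moment": the same for the moment, N m; "finger_gap": finger opening in mm.
Only numpy, scipy, OpenCV 4.12 (cv2) and the standard library are available. Lean on these libraries where they do the work, as an engineer would, in place of code of your own. Each camera call takes 0.05 s, during which the arm holds its last target. There are 200 camera calls.

## Working session

There is one attempt and no reset: what is moved stays moved. The work goes in short steps, Python scripts to look and compute and a tool call to move; the robot and the scene stay as the last step left them, time stands still between calls to the robot, and variables do not carry over. Pictures are saved under pics/ and viewed, about 8 in all and at most 12, crops included, and the job is handed in when it is done.

Besides the shell and the picture viewer there is one more tool, called after "Call:" by a JSON object that holds its "op" and its "data". step_arm: Moves the arm, as the interface text tells. Its arguments: {"type":"object","properties":{"commands":{"type":"array"},"squeeze":{"type":"number"}},"required":["commands"]}

```bash
mkdir -p pics; ls; cat > h.py <<'E'
import numpy as np, cv2
from scipy.spatial.transform import Rotation as R
from cell import manip
def Rot(o):
    o=np.array(o,float)
    return o if o.shape==(3,3) else R.from_euler('xyz',o).as_matrix()
def ray(cam,rc):
    m=manip.camera_model(cam);K=np.array(m['intrinsics'])
    p=np.array([[rc[1],rc[0]]],float)
    d=m.get('distortion')
    u=cv2.undistortPoints(p[None],K,None if d is None else np.array(d,float)).ravel()
    v=np.array([u[0],-u[1],-1.])
    return np.array(m['origin'],float),Rot(m['orientation'])@v
def at(cam,rc,z):
    o,d=ray(cam,rc);return o+d*(z-o[2])/d[2]
def proj(cam,P):
    m=manip.camera_model(cam);K=np.array(m['intrinsics'])
    q=(np.atleast_2d(P)-np.array(m['origin']))@Rot(m['orientation'])
    q=q*[1,-1,-1];d=m.get('distortion')
    return cv2.projectPoints(q,np.zeros(3),np.zeros(3),K,None if d is None else np.array(d,float))[0].reshape(-1,2)
E
python3 - <<'E'
from h import *
for c in('scene','top','wrist'):print(c,manip.camera_model(c))
print(manip.grip_depth,manip.read_state())
for c in('scene','top'):
    im=manip.camera(c);cv2.imwrite(f'pics/{c}1.png',im[...,::-1])
    for t in('gauge','housing','bush','race','oil','spanner'):
        print(c,t,[(np.round(r['centre'],1),round(r['score'],2)) for r in manip.find_in(t,c)[:2]])
E
```

```text
pics
scene {'intrinsics': array([[476.84281575,   0.        , 274.04125894],
       [  0.        , 476.84281575, 208.11455426],
       [  0.        ,   0.        ,   1.        ]]), 'origin': array([1083.39573019,  566.00224414,  702.91015935]), 'orientation': array([ 0.921846  , -0.01154974,  2.51232733])}
top {'intrinsics': array([[394.22189678,   0.        , 283.73581022],
       [  0.        , 394.22189678, 210.1648977 ],
       [  0.        ,   0.        ,   1.        ]]), 'origin': array([ 515.53887404, -148.14670922,  897.98029658]), 'orientation': array([ 0.05899316,  0.01347468, -1.54282786])}
wrist {'intrinsics': array([[373.92338738,   0.        , 279.94475385],
       [  0.        , 373.92338738, 212.7777614 ],
       [  0.        ,   0.        ,   1.        ]]), 'tool_from_camera': array([[-1.89800699e-04,  2.39178533e-01, -9.70975588e-01,
        -2.18151639e+02],
       [ 3.93664495e-04,  9.70975549e-01,  2.39178446e-01,
         6.86518224e+01],
       [ 9.99999905e-01, -3.36842379e-04, -2.78447934e-04,
        -4.88524967e-01],
       [ 0.00000000e+00,  0.00000000e+00
[... 570 characters left out ...]
rist_force': array([-0.43850562,  0.74336012, -0.54127517]), 'moment': array([-0.03748582,  0.02297295, -0.00020906]), 'finger_gap': 94.35591204325654}
scene gauge [(array([219.2, 284.2]), 0.77)]
scene housing [(array([298.2, 341. ]), 0.81)]
scene bush [(array([254.9, 386.8]), 0.49)]
scene race [(array([170. , 287.7]), 0.75)]
scene oil [(array([230.2, 188.8]), 0.72)]
scene spanner []
top gauge [(array([195.9, 277.2]), 0.56)]
top housing [(array([194.3, 169.1]), 0.58)]
top bush [(array([263.9, 172.9]), 0.74)]
top race [(array([279.9, 356.9]), 0.92), (array([200.3, 420.4]), 0.33)]
top oil [(array([119.7, 297.1]), 0.59)]
top spanner [(array([200.3, 417.3]), 0.95), (array([198.4, 276.3]), 0.67)]
```

View pics/top1.png

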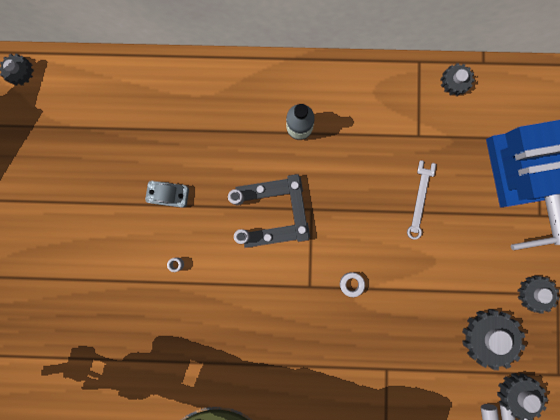

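View pics/scene1.png

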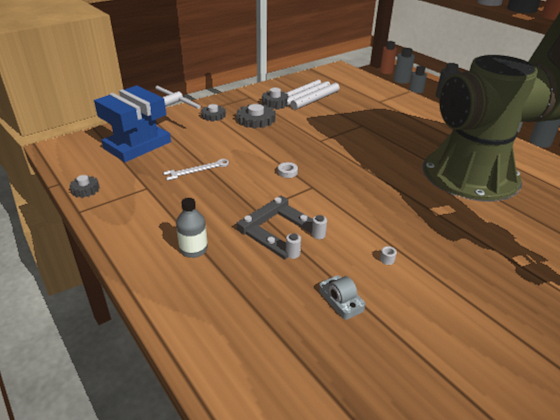

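Top view: the housing is at (194,167), the post tops at (196,235) and (236,241), the bar runs along columns 295–305, and the bush is at (264,174). The scene view agrees. Next I'll get rough world positions.

```bash
python3 - <<'E'
from h import *
for n,rc,z in(('p1',(196,235),51),('p2',(236,241),51),('bar1',(183,295),27),('bar2',(230,302),27),('h',(193,167),18),('bush',(264,174),26),('oil',(111,300),130),('race',(284,353),18)):
    print(n,at('top',rc,z).round(0))
s=manip.read_state();print(R.from_euler('xyz',s['eef_rot']).as_matrix().round(3))
E
```

```text
p1 [593. -29.  51.]
p2 [507. -45.  51.]
bar1 [ 628. -158.   27.]
bar2 [ 524. -176.   27.]
h [599. 129.  18.]
bush [441. 104.  26.]
oil [ 758. -163.  130.]
race [ 408. -292.   18.]
[[ 0.    -0.961  0.276]
 [-0.     0.276  0.961]
 [-1.    -0.    -0.   ]]
```

Call:
{"op": "step_arm", "data": {"commands": [0, -0.0403, -0.0323, 0, 0, 0, 0.05, 0, -0.0403, -0.0323, 0, 0, 0, 0.05, 0, -0.0403, -0.0323, 0, 0, 0, 0.05, 0, -0.0403, -0.0323, 0, 0, 0, 0.05, 0, -0.0403, -0.0323, 0, 0, 0, 0.05]}}

```text
clock: 1.32
eef_pos: [301.7, 316.4, 168.0]
eef_rot: [-0.589, 1.57, 0.702]
wrist_force: [-0.3, 0.2, 0.1]
finger_gap: 50.3
```

Call:
{"op": "step_arm", "data": {"commands": [0, -0.0403, -0.0323, 0, 0, 0, 0.05, 0, -0.0403, -0.0323, 0, 0, 0, 0.05, 0, -0.0403, -0.0323, 0, 0, 0, 0.05, 0, -0.0403, -0.0323, 0, 0, 0, 0.05, 0, -0.0403, -0.0323, 0, 0, 0, 0.05]}}

```text
clock: 1.95
eef_pos: [450.9, 105.3, 168.1]
eef_rot: [-1.035, 1.57, 0.256]
wrist_force: [1.2, 0.5, -0.2]
finger_gap: 49.8
```

Call:
{"op": "step_arm", "data": {"commands": [0, -0.0403, -0.0323, 0, 0, 0, 0.05, 0, -0.0403, -0.0323, 0, 0, 0, 0.05, 0, 0, 0, -8.8, 0, 0, 0.05, 0, 0, 0, -8.8, 0, 0, 0.05, 0, 0, 0, -8.8, 0, 0, 0.05]}}

```text
clock: 2.58
eef_pos: [509.7, 22.4, 167.8]
eef_rot: [1.554, 1.571, -2.973]
wrist_force: [0.6, 0.6, 0.2]
finger_gap: 50.2
```

```bash
cat >> h.py <<'E'
def wpose():
    "world_from_wristcam now"
    s=manip.read_state();T=np.eye(4);T[:3,:3]=Rot(s['eef_rot']);T[:3,3]=s['eef_pos']
    return T@np.array(manip.camera_model('wrist')['tool_from_camera'])
def wat(T,rc,z):
    K=np.array(manip.camera_model('wrist')['intrinsics'])
    u=np.linalg.inv(K)@[rc[1],rc[0],1];d=T[:3,:3]@(u*[1,-1,-1]);o=T[:3,3]
    return o+d*(z-o[2])/d[2]
def wproj(T,P):
    K=np.array(manip.camera_model('wrist')['intrinsics'])
    q=(np.atleast_2d(P)-T[:3,3])@T[:3,:3]*[1,-1,-1]
    p=q@K.T;return p[:,:2]/p[:,2:]
E
python3 - <<'E'
from h import *
s=manip.read_state();print(s['clock'],s['eef_pos'],s['eef_rot'],s['joints'])
T=wpose();np.save('T2.npy',T)
im=manip.camera('wrist');cv2.imwrite('pics/w2.png',im[...,::-1])
for t in('gauge','housing','bush'):
    for r in manip.outline_of(t,'wrist')[:1]:
        print(t,np.round(r['centre'],1),r['score']);np.save(f'm_{t}.npy',r['pixels'])
E
```

```text
2.575 [509.66619108  22.3750413  167.79108699] [ 1.55387647  1.57070406 -2.97277384] [-2.79201738e-02  2.11220196e-01  1.63235098e+00 -1.87278582e-05
  1.29811197e+00 -1.78445013e+00]
gauge [187.7 127.1] 0.9
housing [282.4 382.5] 0.97
bush [140.3 383.7] 0.63
```

View pics/w2.png

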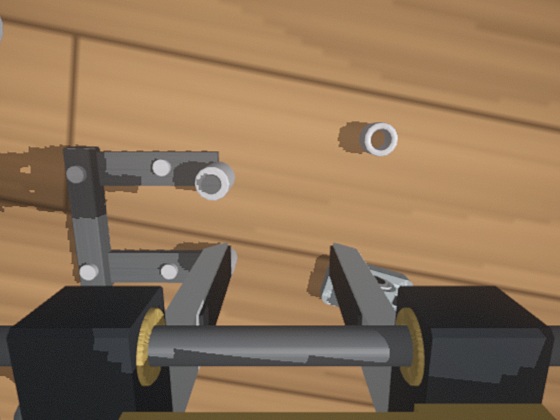

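The left post and the bush show clearly, at (185,213) and (139,380). The fingers hide the housing, near (285,385), so I'll move the tool to the far side of it.

Call:
{"op": "step_arm", "data": {"commands": [0, -0.0393, 0.022, 0, 0, 0, 0.05, 0, -0.0393, 0.022, 0, 0, 0, 0.05, 0, -0.0393, 0.022, 0, 0, 0, 0.05, 0, -0.0393, 0.022, 0, 0, 0, 0.05, 0, 0, 0, 0, 0, 0, 0.05]}}

```text
clock: 3.4
eef_pos: [649.2, 139.1, 166.2]
eef_rot: [1.468, 1.569, -3.065]
wrist_force: [0.6, 0.5, -0.5]
finger_gap: 50.4
```

```bash
python3 - <<'E'
from h import *
s=manip.read_state();print(s['clock'],s['eef_pos'],s['eef_rot'])
print(Rot(s['eef_rot']).round(3))
T=wpose();np.save('T3.npy',T)
im=manip.camera('wrist');cv2.imwrite('pics/w3.png',im[...,::-1])
for t in('gauge','housing','bush'):
    for r in manip.outline_of(t,'wrist')[:1]:
        print(t,np.round(r['centre'],1),r['score']);np.save(f'm3_{t}.npy',r['pixels'])
E
```

```text
3.4 [649.1904373  139.07088499 166.18459293] [ 1.46801773  1.56914964 -3.06468089]
[[-0.002 -0.984 -0.179]
 [-0.    -0.179  0.984]
 [-1.     0.002  0.   ]]
gauge [105.9  71.9] 0.75
housing [140.2 284.5] 0.74
```

View pics/w3.png

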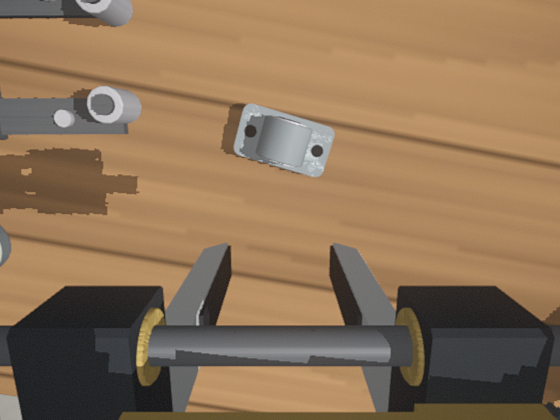

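The wrist view now shows the housing clearly: centre (141,284), about 15–20° off the lane. The +y post top is at (105,104). I'll fit silhouette models to the network outlines.

```bash
cat >> h.py <<'E'
from scipy.optimize import minimize
def cyl(c,r,z0,z1,n=32):
    a=np.linspace(0,2*np.pi,n);x=c[0]+r*np.cos(a);y=c[1]+r*np.sin(a)
    return np.vstack([np.c_[x,y,0*a+z0],np.c_[x,y,0*a+z1]])
def box(x0,x1,y0,y1,z0,z1):
    return np.array([(x,y,z) for x in(x0,x1) for y in(y0,y1) for z in(z0,z1)],float)
GAUGE=[cyl((0,44),16,0,51),cyl((0,-44),16,0,51),box(120,146,-75,75,0,24),box(-16,146,36,70,0,10),box(-16,146,-70,-36,0,10)]
_a=np.linspace(0,2*np.pi,32)
HOUS=[np.vstack([cyl((sx*37,sy*17),8,0,18,16) for sx in(1,-1) for sy in(1,-1)]),
 np.vstack([np.c_[23*np.cos(_a),0*_a+s*18,27+23*np.sin(_a)] for s in(1,-1)])]
def place(P,q):
    c,s=np.cos(q[2]),np.sin(q[2]);return np.c_[q[0]+c*P[:,0]-s*P[:,1],q[1]+s*P[:,0]+c*P[:,1],P[:,2]]
def sil(parts,q,pr):
    S=8;m=np.zeros((420,560),np.uint8)
    for P in parts:
        h=cv2.convexHull(pr(place(P,q)).astype(np.float32)).reshape(-1,2)
        k=np.zeros_like(m)
        cv2.fillConvexPoly(k,np.round(h*256).astype(np.int32),255,cv2.LINE_AA,8);m=np.maximum(m,k)
    return m/255.
def fit(parts,q0,views):
    "views: (mask, projector, roi)"
    def c(q):
        f=0
        for M,pr,roi in views:
            m=sil(parts,q,pr)*roi;M=M*roi;f+=1-np.minimum(m,M).sum()/np.maximum(m,M).sum()
        return f/len(views)
    r=None
    for k in range(3):
        x=q0 if r is None else r.x
        r=minimize(c,x,method='Nelder-Mead',options=dict(initial_simplex=np.array([x]+[np.array(x)+d for d in np.diag([6,6,.08])/(k+1)]),xatol=.02,fatol=1e-5))
    return r.x,r.fun
def tog(q,g):
    "pose q in gauge frame g (deg)"
    d=Rot([0,0,g[2]])[:2,:2].T@(np.array(q[:2])-g[:2]);a=np.degrees(q[2]-g[2]);a=(a+90)%180-90
    return np.r_[d,a]
E
python3 - <<'E'
from h import *
T2,T3=np.load('T2.npy'),np.load('T3.npy');P2=lambda P:wproj(T2,P);P3=lambda P:wproj(T3,P)
full=np.ones((420,560));up=full.copy();up[235:]=0
for dz in (0,):
    im=manip.camera('top');ot=lambda t:manip.outline_of(t,'top')[0]
    mg,mh=ot('gauge')['pixels'],ot('housing')['pixels']
Pt=lambda P:proj('top',P)
g0=[550,-37,-1.387];h0=[599,129,-1.6]
G2=np.load('m_gauge.npy');G3=np.load('m3_gauge.npy');H3=np.load('m3_housing.npy')
for n,v in(('w2',[(G2,P2,up)]),('w3',[(G3,P3,up)]),('w23',[(G2,P2,up),(G3,P3,up)]),('top',[(mg,Pt,full)])):
    g,f=fit(GAUGE,g0,v);print('g',n,g.round(3),round(f,3))
    if n=='w23':gw=g
    gt=g
h,f=fit(HOUS,h0,[(H3,P3,full)]);print('h w3',h,f,tog(h,gw))
ht,f=fit(HOUS,h0,[(mh,Pt,full)]);print('h top',ht,f,tog(ht,gt))
im=cv2.imread('pics/w3.png')
for m in(sil(GAUGE,gw,P3),sil(HOUS,h,P3)):
    c,_=cv2.findContours((m>.5).astype(np.uint8),0,2);cv2.drawContours(im,c,-1,(0,255,0),1)
i2=cv2.imread('pics/w2.png');c,_=cv2.findContours((sil(GAUGE,gw,P2)>.5).astype(np.uint8),0,2);cv2.drawContours(i2,c,-1,(0,255,0),1)
cv2.imwrite('pics/fit.png',np.hstack([cv2.resize(i2[100:320,30:330],None,fx=1.33,fy=1.33),cv2.resize(im[:220,:300],None,fx=1.33,fy=1.33)]))
E
```

```text
g w2 [551.657 -34.386  -1.379] 0.082
g w3 [551.568 -37.256  -1.391] 0.079Traceback (most recent call last):
  File "<stdin>", line 11, in <module>
  File "h.py", line 62, in fit
    r=minimize(c,x,method='Nelder-Mead',options=dict(initial_simplex=np.array([x]+[np.array(x)+d for d in np.diag([6,6,.08])/(k+1)]),xatol=.02,fatol=1e-5))
    res = _minimize_neldermead(fun, x0, args, callback, bounds=bounds,
                               **options)
    fsim[k] = func(sim[k])
              ~~~~^^^^^^^^
    fx = function(np.copy(x), *(wrapper_args + args))
  File "h.py", line 57, in c
    m=sil(parts,q,pr)*roi;M=M*roi;f+=1-np.minimum(m,M).sum()/np.maximum(m,M).sum()
      ~~~^^^^^^^^^^^^
  File "h.py", line 48, in sil
    h=cv2.convexHull(pr(place(P,q)).astype(np.float32)).reshape(-1,2)
                     ~~^^^^^^^^^^^^
  File "<stdin>", line 2, in <lambda>
  File "h.py", line 30, in wproj
    K=np.array(manip.camera_model('wrist')['intrinsics'])
               ~~~~~~~~~~~~~~~~~~^^^^^^^^^
ValueError: time passes only in moves, steps and waits
```

```bash
sed -i 's/manip\.camera_model(/cm(/' h.py; sed -i 's/^from cell import manip/from cell import manip\nfrom functools import lru_cache\n@lru_cache(None)\ndef cm(n): return manip.camera_model(n)/' h.py
cat > f.py <<'E'
from h import *
T2,T3=np.load('T2.npy'),np.load('T3.npy');P2=lambda P:wproj(T2,P);P3=lambda P:wproj(T3,P)
full=np.ones((420,560));up=full.copy();up[235:]=0
im=manip.camera('top');ot=lambda t:manip.outline_of(t,'top')[0]
mg,mh=ot('gauge')['pixels'],ot('housing')['pixels']
Pt=lambda P:proj('top',P)
g0=[550,-37,-1.387];h0=[599,129,-1.6]
G2=np.load('m_gauge.npy');G3=np.load('m3_gauge.npy');H3=np.load('m3_housing.npy')
for n,v in(('w23',[(G2,P2,up),(G3,P3,up)]),('top',[(mg,Pt,full)])):
    g,f=fit(GAUGE,g0,v);print('g',n,g.round(3),round(f,3))
    if n=='w23':gw=g
    gt=g
h,f=fit(HOUS,h0,[(H3,P3,full)]);print('h w3',h,f,tog(h,gw))
ht,f=fit(HOUS,h0,[(mh,Pt,full)]);print('h top',ht,f,tog(ht,gt))
im=cv2.imread('pics/w3.png')
for m in(sil(GAUGE,gw,P3),sil(HOUS,h,P3)):
    c,_=cv2.findContours((m>.5).astype(np.uint8),0,2);cv2.drawContours(im,c,-1,(0,255,0),1)
i2=cv2.imread('pics/w2.png');c,_=cv2.findContours((sil(GAUGE,gw,P2)>.5).astype(np.uint8),0,2);cv2.drawContours(i2,c,-1,(0,255,0),1)
cv2.imwrite('pics/fit.png',np.hstack([cv2.resize(i2[100:320,30:330],None,fx=1.33,fy=1.33),cv2.resize(im[:220,:300],None,fx=1.33,fy=1.33)]))
E
python3 f.py
```

```text
g w23 [551.588 -36.346  -1.382] 0.09
g top [549.617 -36.256  -1.383] 0.115
h w3 [599.12565652 132.63383823  -1.6664818 ] 0.02395050270688337 [-157.06846106   78.38015357  -16.2900305 ]
h top [596.99088433 132.02749184  -1.68047389] 0.11268951633433988 [-156.50726041   77.90356734  -17.02382371]
```

View pics/fit.png

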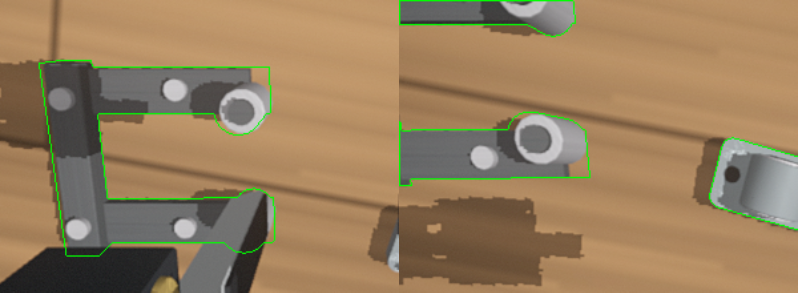

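The fit sits tightly on the housing and posts; only the strap ends differ, at x≈0. In the gauge frame the housing is at (-157, 78) with yaw -16°, and the top camera agrees. Next I'll lower the open fingers on its outer long side and push sideways with both of them, which also squares it.

Call:
{"op": "step_arm", "data": {"commands": [0, -0.008, 0.003, -0.5, 0, 0, 0.05, 0.0395, 0, 0, 0, 0, 0, 0.05, 0.0395, 0, 0, 0, 0, 0, 0.05, 0.0395, 0, 0, 0, 0, 0, 0.05, 0.0395, 0, 0, 0, 0, 0, 0.05]}}

```text
clock: 4.53
eef_pos: [656.1, 142.0, 8.5]
eef_rot: [-1.412, 1.571, 0.348]
wrist_force: [0.7, 0.0, -0.2]
finger_gap: 49.7
```

Call:
{"op": "step_arm", "data": {"commands": [0, 0.009, 0, 0, 0, 0, 0.05, 0, 0.009, 0, 0, 0, 0, 0.05, 0, 0.009, 0, 0, 0, 0, 0.05, 0, 0.009, 0, 0, 0, 0, 0.05, 0, 0.009, 0, 0, 0, 0, 0.05]}}

```text
clock: 5.15
eef_pos: [611.2, 133.2, 10.5]
eef_rot: [-1.592, 1.57, 0.169]
wrist_force: [-0.6, -0.4, -0.3]
finger_gap: 50.1
```

Call:
{"op": "step_arm", "data": {"commands": [0, 0.009, 0, 0, 0, 0, 0.05, 0, 0.009, 0, 0, 0, 0, 0.05, 0, 0.009, 0, 0, 0, 0, 0.05, 0, 0.009, 0, 0, 0, 0, 0.05, 0, 0.009, 0, 0, 0, 0, 0.05]}}

```text
clock: 5.78
eef_pos: [566.8, 124.7, 9.8]
eef_rot: [2.43, 1.571, -2.092]
wrist_force: [0.4, -0.2, 0.4]
finger_gap: 50.2
```

```bash
sed -i 's/box(-16,146/box(0,146/g' h.py
cat > look.py <<'E'
import sys
from h import *
full=np.ones((420,560));up=full.copy();up[235:]=0
T2,T3=np.load('T2.npy'),np.load('T3.npy')
g,f=fit(GAUGE,[551,-36,-1.382],[(np.load('m_gauge.npy'),lambda P:wproj(T2,P),up),(np.load('m3_gauge.npy'),lambda P:wproj(T3,P),up)])
print('g',g.round(3),round(f,3))
s=manip.read_state();T=wpose();im=manip.camera('wrist');cv2.imwrite(f'pics/{sys.argv[1]}.png',im[...,::-1])
A=Rot(s['eef_rot']);tz=np.arctan2(A[1,2],A[0,2])
print('clock',s['clock'],'tcp',s['eef_pos'].round(1),'in gauge',tog([*s['eef_pos'][:2],tz],g).round(2),'down',A[:,0].round(4),'F',s['wrist_force'].round(1))
q0=[float(a) for a in sys.argv[2:4]]
c,sn=np.cos(g[2]),np.sin(g[2]);q0=[g[0]+c*q0[0]-sn*q0[1],g[1]+sn*q0[0]+c*q0[1],g[2]]
def rep(cam,pr,gg):
    o=manip.outline_of('housing',cam)
    if not o: print(cam,'none');return
    h,f=fit(HOUS,q0,[(o[0]['pixels'],pr,full)]);print(cam,'housing in gauge',tog(h,gg).round(2),'err',round(f,3),'score',round(o[0]['score'],2))
rep('wrist',lambda P:wproj(T,P),g)
manip.camera('top');pt=lambda P:proj('top',P);o=manip.outline_of('gauge','top')
gt=g
if o: gt,f=fit(GAUGE,g,[(o[0]['pixels'],pt,full)]);print('g top',gt.round(3),round(f,3))
rep('top',pt,gt)
E
python3 look.py w4 -157 25
```

```text
g [551.395 -36.051  -1.385] 0.066
clock 5.775 tcp [566.8 124.7   9.8] in gauge [-155.11   44.86    0.21] down [-0. -0. -1.] F [ 0.4 -0.2  0.4]
wrist housing in gauge [-156.52   78.18  -16.9 ] err 0.357 score 0.87
g top [548.546 -35.734  -1.382] 0.127
top none
```

View pics/w4.png

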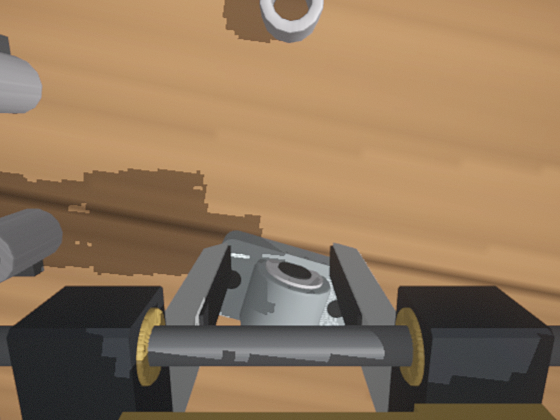

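The wrist view shows the housing still near y≈75, partly behind the fingers, and no contact force was felt, so the fingers seem to have gone past or over it. I'll check with the fixed cameras before moving again.

```bash
python3 - <<'E'
from h import *
s=manip.read_state();A=Rot(s['eef_rot'])
pts=np.array([s['eef_pos'],s['eef_pos']+A[:,2]*25,s['eef_pos']-A[:,2]*25,s['eef_pos']-A[:,0]*97])
im=manip.camera('scene')[...,::-1].copy();t=manip.camera('top')[...,::-1].copy()
for p in proj('scene',pts):cv2.circle(im,tuple(np.round(p*8).astype(int)),8,(0,0,255),1,cv2.LINE_AA,3)
for p in proj('top',pts):cv2.circle(t,tuple(np.round(p*8).astype(int)),8,(0,0,255),1,cv2.LINE_AA,3)
print(proj('scene',pts).round(),proj('top',pts).round())
cv2.imwrite('pics/s5.png',np.hstack([cv2.resize(im[180:340,240:440],None,fx=2.5,fy=2.5,interpolation=2),cv2.resize(t[130:290,110:230],None,fx=2.5,fy=2.5,interpolation=2)]))
E
```

```text
[[349. 286.]
 [360. 292.]
 [339. 280.]
 [355. 250.]] [[169. 207.]
 [158. 209.]
 [180. 205.]
 [155. 204.]]
```

View pics/s5.png

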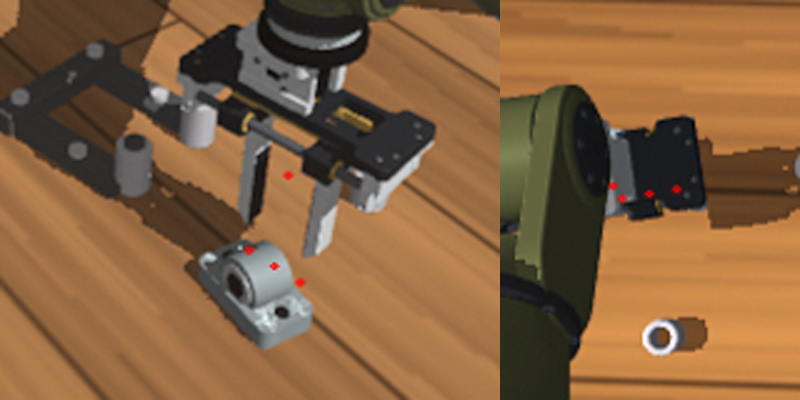

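The scene view shows the fingertips visibly hovering, about 30–40 mm above the reported TCP (red dots). The fingers passed over the foot without touching it, so the housing hasn't moved. I'll go back to its far side and find the bench by touch.

Call:
{"op": "step_arm", "data": {"commands": [-0.04, 0, 0, 0, 0, 0, 0.05, 0, -0.045, 0, 0, 0, 0, 0.05, 0, -0.05, 0, 0, 0, 0, 0.05, 0.04, 0, 0, 0, 0, 0, 0.05, 0, 0, 0, 0, 0, 0, 0.05]}}

```text
clock: 6.75
eef_pos: [658.7, 142.4, 6.4]
eef_rot: [1.546, 1.564, -2.977]
wrist_force: [-0.5, 0.0, 1.0]
finger_gap: 50.0
```

Call:
{"op": "step_arm", "data": {"commands": [0.004, 0, 0, 0, 0, 0, 0.05, 0.004, 0, 0, 0, 0, 0, 0.05, 0, 0, 0, 0, 0, 0, 0.05]}}

```text
clock: 7.12
eef_pos: [660.8, 142.7, 2.5]
eef_rot: [-1.627, 1.57, 0.134]
wrist_force: [0.4, -0.3, 0.0]
finger_gap: 50.1
```

```bash
python3 - <<'E'
from h import *
s=manip.read_state();print(s['eef_pos'],s['wrist_force'],s['joints'])
# independent wrist camera height check: free 6-dof of camera from fitted gauge/housing is implied by fit; print TCP pixel
T=wpose();A=Rot(s['eef_rot'])
for x in(0,-20,-40):
    P=[s['eef_pos']+A@np.array([x,y,z]) for y in(8,-8) for z in(25,-25)]
    print(x,wproj(T,P).round().tolist())
E
```

```text
[660.7765094  142.69749338   2.52944658] [ 0.43224112 -0.28848963  0.03875724] [ 1.58528261e-01  7.37985552e-01  1.26420511e+00 -1.92225689e-05
  1.13869915e+00 -1.60188132e+00]
0 [[322.0, 224.0], [240.0, 224.0], [321.0, 249.0], [240.0, 249.0]]
-20 [[326.0, 234.0], [236.0, 234.0], [325.0, 261.0], [237.0, 261.0]]
-40 [[331.0, 246.0], [231.0, 246.0], [330.0, 275.0], [232.0, 275.0]]
```

Call:
{"op": "step_arm", "data": {"commands": [0.005, 0, 0, 0, 0, 0, 0.05, 0.005, 0, 0, 0, 0, 0, 0.05, 0.004, 0, 0, 0, 0, 0, 0.05, 0, 0, 0, 0, 0, 0, 0.05]}}

```text
clock: 7.62
eef_pos: [660.4, 142.7, -12.7]
eef_rot: [1.496, 1.57, -3.027]
wrist_force: [0.7, 0.1, 0.3]
finger_gap: 49.9
```

TCP z is -12.7 mm and there is still no contact, so the real tips do sit above the reported TCP.

Call:
{"op": "step_arm", "data": {"commands": [0.004, 0, 0, 0, 0, 0, 0.05, 0.004, 0, 0, 0, 0, 0, 0.05, 0.004, 0, 0, 0, 0, 0, 0.05, 0, 0, 0, 0, 0, 0, 0.05]}}

```text
clock: 8.12
eef_pos: [660.4, 142.7, -24.6]
eef_rot: [1.541, 1.57, -2.981]
wrist_force: [-0.5, 0.1, -0.6]
finger_gap: 50.1
```

```bash
python3 - <<'E'
from h import *
s=manip.read_state();print(s['eef_pos'],s['wrist_force'])
im=manip.camera('scene')[...,::-1].copy()
w=manip.camera('wrist')[...,::-1]
cv2.imwrite('pics/s6.png',np.hstack([cv2.resize(im[200:360,240:440],(500,400),interpolation=2),cv2.resize(w[90:330,150:420],(290,258))[:, :].copy() if 0 else cv2.copyMakeBorder(cv2.resize(w[90:330,150:420],(290,258)),0,142,0,0,0)]))
E
```

```text
[660.42949484 142.66591227 -24.63785337] [-0.46880592  0.13132572 -0.62219444]
```

View pics/s6.png

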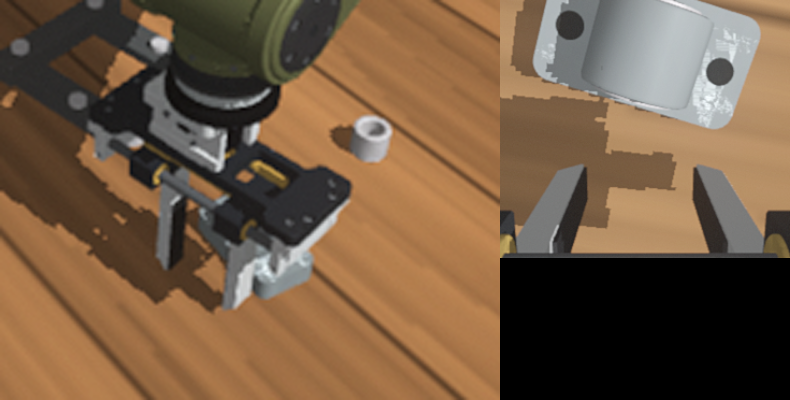

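The tips are now close to the bench and the housing is in front of them, unmoved. I'll keep feeling for the bench in small steps.

Call:
{"op": "step_arm", "data": {"commands": [0.003, 0, 0, 0, 0, 0, 0.05, 0.003, 0, 0, 0, 0, 0, 0.05]}}

```text
clock: 8.48
eef_pos: [660.7, 142.7, -30.3]
eef_rot: [-1.622, 1.571, 0.139]
wrist_force: [-0.3, -0.2, 0.1]
finger_gap: 50.1
```

Call:
{"op": "step_arm", "data": {"commands": [0.002, 0, 0, 0, 0, 0, 0.05, 0, 0, 0, 0, 0, 0, 0.05]}}

```text
clock: 8.72
eef_pos: [660.6, 142.7, -32.4]
eef_rot: [1.568, 1.57, -2.955]
wrist_force: [0.0, -0.4, -0.4]
finger_gap: 50.0
```

Call:
{"op": "step_arm", "data": {"commands": [0.002, 0, 0, 0, 0, 0, 0.05, 0, 0, 0, 0, 0, 0, 0.05]}}

```text
clock: 8.98
eef_pos: [660.6, 142.7, -34.3]
eef_rot: [1.55, 1.571, -2.973]
wrist_force: [0.3, 0.9, -0.1]
finger_gap: 49.9
```

That should be low enough against the 18 mm foot. Now the sideways push, watching the force.

Call:
{"op": "step_arm", "data": {"commands": [0, 0.01, 0, 0, 0, 0, 0.05, 0, 0.009, 0, 0, 0, 0, 0.05, 0, 0.008, 0, 0, 0, 0, 0.05, 0, 0.008, 0, 0, 0, 0, 0.05]}}

```text
clock: 9.48
eef_pos: [625.9, 136.2, -34.0]
eef_rot: [-1.339, 1.57, 0.422]
wrist_force: [2.5, 2.3, 0.2]
finger_gap: 49.7
```

```bash
python3 look.py w7 -157 75
```

```text
g [551.395 -36.051  -1.385] 0.066
clock 9.475 tcp [625.9 136.2 -34. ] in gauge [-155.46  105.1     0.2 ] down [ 6.e-04  3.e-04 -1.e+00] F [2.5 2.3 0.2]
wrist housing in gauge [-151.91   66.8    -6.24] err 0.019 score 0.91
g top [549.125 -35.898  -1.383] 0.083
top housing in gauge [-148.65   65.26   -5.44] err 0.195 score 0.61
```

Call:
{"op": "step_arm", "data": {"commands": [0, 0.008, 0, 0, 0, 0, 0.05, 0, 0.009, 0, 0, 0, 0, 0.05, 0, 0.009, 0, 0, 0, 0, 0.05, 0, 0.009, 0, 0, 0, 0, 0.05, 0, 0.009, 0, 0, 0, 0, 0.05]}}

```text
clock: 10.35
eef_pos: [582.5, 127.7, -34.1]
eef_rot: [-1.805, 1.571, -0.045]
wrist_force: [5.1, 1.8, -0.2]
finger_gap: 50.2
```

Call:
{"op": "step_arm", "data": {"commands": [0, 0.006, 0, 0, 0, 0, 0.05, 0, 0.006, 0, 0, 0, 0, 0.05, 0, 0.003, 0, 0, 0, 0, 0.05, 0, 0, 0, 0, 0, 0, 0.05]}}

```text
clock: 10.85
eef_pos: [567.9, 124.9, -34.2]
eef_rot: [1.576, 1.57, -2.946]
wrist_force: [0.5, -0.3, 0.6]
finger_gap: 50.0
```

```bash
python3 look.py w8 -150 12
```

```text
g [551.395 -36.051  -1.385] 0.066
clock 10.85 tcp [567.9 124.9 -34.2] in gauge [-155.12   46.01    0.21] down [-1.e-03 -2.e-04 -1.e+00] F [ 0.5 -0.3  0.6]
wrist housing in gauge [-149.02   11.61    0.23] err 0.017 score 0.56
g top [549.609 -35.676  -1.39 ] 0.088
top housing in gauge [-145.84    5.11  -11.67] err 0.432 score 0.64
```

The housing is square (0.2°) and at y = 11.6. I'll push it the last 11.6 mm and recheck the gauge from this close view.

Call:
{"op": "step_arm", "data": {"commands": [0, 0.005, 0, 0, 0, 0, 0.05, 0, 0.005, 0, 0, 0, 0, 0.05, 0, 0.0016, 0, 0, 0, 0, 0.05, 0, 0, 0, 0, 0, 0, 0.05]}}

```text
clock: 11.6
eef_pos: [556.6, 122.7, -34.1]
eef_rot: [1.547, 1.57, -2.976]
wrist_force: [0.0, 0.0, -0.1]
finger_gap: 49.8
```

Call:
{"op": "step_arm", "data": {"commands": [0, -0.02, 0, 0, 0, 0, 0.05, -0.04, -0.02, 0, 0, 0, 0, 0.05, -0.05, -0.005, 0, 0, 0, 0, 0.05, -0.05, 0, 0, 0, 0, 0, 0.02, 0, 0, 0, 0, 0, 0, 0.02]}}

```text
clock: 12.22
eef_pos: [602.8, 131.6, 110.0]
eef_rot: [-1.609, 1.565, 0.152]
wrist_force: [0.8, -0.1, -0.3]
finger_gap: 33.5
```

```bash
cat >> look.py <<'E'
o=manip.outline_of('gauge','wrist')
if o:
    g2,f=fit(GAUGE,g,[(o[0]['pixels'],lambda P:wproj(T,P),up)]);print('gauge this view',g2.round(3),round(f,3),'in old gauge',tog(g2,g).round(2))
    v=im[...,::-1].copy();hh=fit(HOUS,q0,[(manip.outline_of('housing','wrist')[0]['pixels'],lambda P:wproj(T,P),full)])[0]
    for m in(sil(GAUGE,g2,lambda P:wproj(T,P)),sil(HOUS,hh,lambda P:wproj(T,P))):
        c,_=cv2.findContours((m>.5).astype(np.uint8),0,2);cv2.drawContours(v,c,-1,(0,255,0),1)
    print('h in g2',tog(hh,g2).round(2));cv2.imwrite(f'pics/{sys.argv[1]}f.png',v)
E
python3 look.py w9 -149 0
```

```text
g [551.395 -36.051  -1.385] 0.066
clock 12.225 tcp [602.8 131.6 110. ] in gauge [-155.2    81.55    0.2 ] down [ 6.1e-03  9.0e-04 -1.0e+00] F [ 0.8 -0.1 -0.3]
wrist none
top housing in gauge [-148.82   -2.34   -0.83] err 0.098 score 0.81
gauge this view [552.057 -36.738  -1.388] 0.05 in old gauge [ 0.8   0.52 -0.21]Traceback (most recent call last):
  File "look.py", line 24, in <module>
    v=im[...,::-1].copy();hh=fit(HOUS,q0,[(manip.outline_of('housing','wrist')[0]['pixels'],lambda P:wproj(T,P),full)])[0]
                                           ~~~~~~~~~~~~~~~~~~~~~~~~~~~~~~~~~~~^^^
IndexError: list index out of range
```

The network missed it once; the top view agrees with y≈0 and yaw ≈-1°. Now I'll turn the tool 90° (joint 6 allows it in this direction) and go behind the entry-side end.

Call:
{"op": "step_arm", "data": {"commands": [0, 0, 0, 10.1, 0, 0, 0.01, 0, 0, 0, 10.1, 0, 0, 0.01, 0, 0, 0, 10.1, 0, 0, 0.01, 0, 0, 0, 10, 0, 0, 0.01, 0, 0, 0, 10, 0, 0, 0.01]}}

```text
clock: 13.2
eef_pos: [600.9, 131.2, 105.2]
eef_rot: [2.43, 1.57, -2.976]
wrist_force: [-0.5, -0.2, -0.5]
finger_gap: 10.1
```

Call:
{"op": "step_arm", "data": {"commands": [0, 0, 0, 10, 0, 0, 0.01, 0, 0, 0, 10, 0, 0, 0.01, 0, 0, 0, 10, 0, 0, 0.01, 0, 0, 0, 10, 0, 0, 0.01, 0, 0.03, -0.04, 0, 0, 0, 0.01]}}

```text
clock: 13.82
eef_pos: [556.6, 152.6, 104.5]
eef_rot: [-2.963, 1.57, -2.784]
wrist_force: [0.0, 0.6, 0.6]
finger_gap: 10.0
```

Call:
{"op": "step_arm", "data": {"commands": [0, 0.035, -0.0415, 0, 0, 0, 0.01, 0, 0, 0, 0, 0, 0, 0.01]}}

```text
clock: 14.08
eef_pos: [506.8, 181.5, 105.6]
eef_rot: [3.06, 1.57, -3.036]
wrist_force: [1.3, 1.0, 0.4]
finger_gap: 10.0
```

```bash
python3 look.py w10 -149 0 2>&1 | grep -v Trace; python3 - <<'E'
from h import *
a=manip.camera('top')[...,::-1];b=manip.camera('scene')[...,::-1]
cv2.imwrite('pics/c10.png',np.hstack([cv2.resize(a[120:290,100:340],(480,340)),cv2.resize(b[180:350,230:390],(320,340))]))
E
```

```text
g [551.395 -36.051  -1.385] 0.066
clock 14.075 tcp [506.8 181.5 105.6] in gauge [-222.08   -3.55  -89.95] down [-1.3e-03 -1.0e-04 -1.0e+00] F [1.3 1.  0.4]
wrist housing in gauge [-148.87    0.85    1.35] err 0.589 score 0.84
g top [549.761 -35.518  -1.394] 0.112
top housing in gauge [-148.72   -1.56    0.77] err 0.084 score 0.92
```

View pics/c10.png

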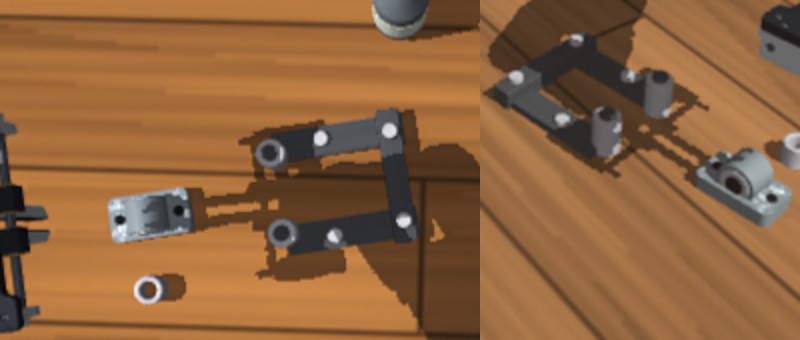

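The view shows the housing lined up with the gap and the fingers behind it, with the bush clear. Next: shift 3 mm sideways, lower, and push.

Call:
{"op": "step_arm", "data": {"commands": [0.04, 0, 0.003, 0, 0, 0, 0.01, 0.04, 0, 0, 0, 0, 0, 0.01, 0.04, 0, 0, 0, 0, 0, 0.01, 0.019, 0, 0, 0, 0, 0, 0.01, 0, 0, 0, 0, 0, 0, 0.01]}}

```text
clock: 15.1
eef_pos: [511.4, 180.3, -34.4]
eef_rot: [-3.043, 1.568, -2.859]
wrist_force: [0.5, 1.1, 0.5]
finger_gap: 9.8
```

Call:
{"op": "step_arm", "data": {"commands": [0, -0.008, 0, 0, 0, 0, 0.01, 0, -0.008, 0, 0, 0, 0, 0.01, 0, -0.008, 0, 0, 0, 0, 0.01, 0, -0.009, 0, 0, 0, 0, 0.01, 0, -0.009, 0, 0, 0, 0, 0.01]}}

```text
clock: 15.72
eef_pos: [520.5, 139.6, -32.1]
eef_rot: [0.493, 1.569, 0.677]
wrist_force: [0.0, 6.9, 3.9]
finger_gap: 10.1
```

```bash
python3 look.py w11 -130 0 2>&1 | tail -5
```

```text
wrist housing in gauge [-121.92   -5.54    3.62] err 0.773 score 0.82
g top [548.681 -35.761  -1.386] 0.089
top housing in gauge [-1.2106e+02  7.0000e-02 -7.1000e-01] err 0.089 score 0.63
gauge this view [551.395 -36.051  -1.385] nan in old gauge [0. 0. 0.]
h in g2 [-121.92   -5.54    3.62]
```

Call:
{"op": "step_arm", "data": {"commands": [0, -0.009, 0, 0, 0, 0, 0.01, 0, -0.009, 0, 0, 0, 0, 0.01, 0, -0.009, 0, 0, 0, 0, 0.01, 0, -0.008, 0, 0, 0, 0, 0.01, 0, 0, 0, 0, 0, 0, 0.01]}}

```text
clock: 16.7
eef_pos: [526.3, 104.2, -33.2]
eef_rot: [-1.749, 1.57, -1.566]
wrist_force: [0.3, 0.9, 0.1]
finger_gap: 10.4
```

```bash
python3 look.py w12 -85 0 2>&1 | sed -n 2,5p
```

```text
clock 16.7 tcp [526.3 104.2 -33.2] in gauge [-142.44    1.32   89.86] down [ 0.e+00 -6.e-04 -1.e+00] F [0.3 0.9 0.1]
wrist housing in gauge [-80.75  -7.01   7.28] err 0.787 score 0.89
g top [549.489 -35.955  -1.387] 0.094
top housing in gauge [-86.05  -1.44  -0.41] err 0.095 score 0.8
```

Call:
{"op": "step_arm", "data": {"commands": [0, -0.008, 0, 0, 0, 0, 0.01, 0, -0.008, 0, 0, 0, 0, 0.01, 0, -0.008, 0, 0, 0, 0, 0.01, 0, -0.007, 0, 0, 0, 0, 0.01, 0, -0.006, 0, 0, 0, 0, 0.01]}}

```text
clock: 17.62
eef_pos: [533.0, 68.2, -33.2]
eef_rot: [2.476, 1.571, 2.66]
wrist_force: [-1.0, 4.4, -0.1]
finger_gap: 10.1
```

```bash
python3 look.py w13 -50 0 2>&1 | sed -n 2,5p; python3 - <<'E'
from h import *
a=manip.camera('top')[...,::-1];b=manip.camera('scene')[...,::-1]
cv2.imwrite('pics/c13.png',np.hstack([cv2.resize(a[150:270,150:320],(480,340),interpolation=2),cv2.resize(b[180:310,220:342],(320,340),interpolation=2)]))
E
```

```text
clock 17.625 tcp [533.   68.2 -33.2] in gauge [-105.87    1.26   89.89] down [-1.e-04  1.e-04 -1.e+00] F [-1.   4.4 -0.1]
wrist housing in gauge [-48.65  -8.98   5.4 ] err 0.779 score 0.66
g top [549.564 -35.797  -1.39 ] 0.095
top housing in gauge [-48.45  -1.17  -0.38] err 0.109 score 0.8
```

View pics/c13.png

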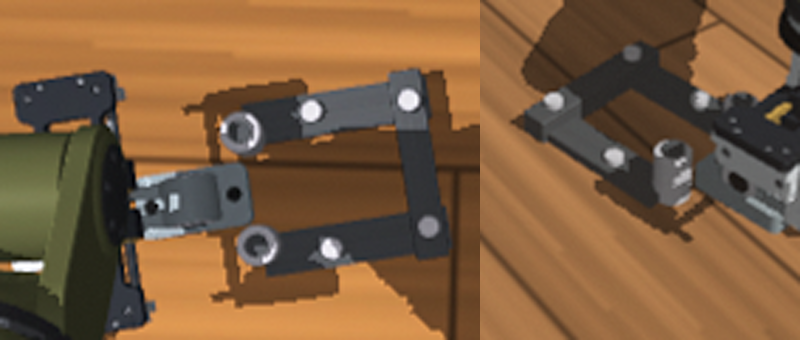

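The front is entering the gap, centred between the posts. I'll carry on through.

Call:
{"op": "step_arm", "data": {"commands": [0, -0.008, 0, 0, 0, 0, 0.01, 0, -0.008, 0, 0, 0, 0, 0.01, 0, -0.008, 0, 0, 0, 0, 0.01, 0, -0.008, 0, 0, 0, 0, 0.01, 0, -0.008, 0, 0, 0, 0, 0.01]}}

```text
clock: 18.65
eef_pos: [540.4, 28.8, -33.2]
eef_rot: [2.162, 1.571, 2.346]
wrist_force: [-0.7, 4.8, 0.7]
finger_gap: 10.0
```

Call:
{"op": "step_arm", "data": {"commands": [0, -0.008, 0, 0, 0, 0, 0.01, 0, -0.008, 0, 0, 0, 0, 0.01, 0, -0.008, 0, 0, 0, 0, 0.01, 0, -0.008, 0, 0, 0, 0, 0.01, 0, -0.006, 0, 0, 0, 0, 0.01]}}

```text
clock: 19.27
eef_pos: [547.3, -8.5, -33.1]
eef_rot: [2.21, 1.571, 2.394]
wrist_force: [-1.3, 6.1, 1.7]
finger_gap: 10.1
```

```bash
python3 look.py w14 30 0 2>&1 | sed -n 2,5p
```

```text
m=sil(parts,q,pr)*roi;M=M*roi;f+=1-np.minimum(m,M).sum()/np.maximum(m,M).sum()
g [551.395 -36.051  -1.385] 0.066
clock 19.275 tcp [547.3  -8.5 -33.1] in gauge [-27.81   1.06  89.88] down [-2.e-04  2.e-04 -1.e+00] F [-1.3  6.1  1.7]
wrist housing in gauge [28.92 -7.25  4.27] err 0.782 score 0.76
```

Call:
{"op": "step_arm", "data": {"commands": [0, -0.008, 0, 0, 0, 0, 0.01, 0, -0.008, 0, 0, 0, 0, 0.01, 0, -0.008, 0, 0, 0, 0, 0.01, 0, -0.008, 0, 0, 0, 0, 0.01, 0, -0.005, 0, 0, 0, 0, 0.01]}}

```text
clock: 20.25
eef_pos: [554.1, -44.9, -33.2]
eef_rot: [2.824, 1.571, 3.008]
wrist_force: [-0.3, 4.9, 1.0]
finger_gap: 10.3
```

Call:
{"op": "step_arm", "data": {"commands": [0, -0.003, 0, 0, 0, 0, 0.01, 0, -0.003, 0, 0, 0, 0, 0.01]}}

```text
clock: 20.5
eef_pos: [555.1, -50.3, -33.2]
eef_rot: [2.831, 1.571, 3.015]
wrist_force: [-0.7, 4.8, 0.7]
finger_gap: 10.1
```

Call:
{"op": "step_arm", "data": {"commands": [0, -0.002, 0, 0, 0, 0, 0.01, 0, -0.002, 0, 0, 0, 0, 0.01]}}

```text
clock: 20.75
eef_pos: [555.8, -53.9, -33.2]
eef_rot: [1.838, 1.57, 2.022]
wrist_force: [-2.5, 18.2, 3.5]
finger_gap: 9.9
```

The force has jumped to 18 N, so the housing is on the stop bar. I'll press slightly to seat it square, then back off along the lane and look.

Call:
{"op": "step_arm", "data": {"commands": [0, -0.001, 0, 0, 0, 0, 0.01, 0, 0, 0, 0, 0, 0, 0.01]}}

```text
clock: 21.0
eef_pos: [555.8, -53.8, -33.2]
eef_rot: [1.833, 1.569, 2.018]
wrist_force: [-2.5, 14.9, 3.1]
finger_gap: 10.0
```

Call:
{"op": "step_arm", "data": {"commands": [0, 0.005, 0, 0, 0, 0, 0.01, 0, 0.02, 0, 0, 0, 0, 0.01, 0, 0.04, 0, 0, 0, 0, 0.01, -0.05, 0.03, 0, 0, 0, 0, 0.01, -0.06, 0.02, 0, 0, 0, 0, 0.01]}}

```text
clock: 21.62
eef_pos: [533.8, 59.6, 76.8]
eef_rot: [-3.107, 1.569, -2.922]
wrist_force: [0.3, 0.3, 1.1]
finger_gap: 10.0
```

Call:
{"op": "step_arm", "data": {"commands": [-0.06, 0.05, 0, 0, 0, 0, 0.01, -0.03, 0.06, 0, 0, 0, 0, 0.01, 0, 0.06, 0, 0, 0, 0, 0.01, 0, 0, 0, 0, 0, 0, 0.01]}}

```text
clock: 22.12
eef_pos: [505.1, 214.7, 152.3]
eef_rot: [0.07, 1.57, 0.26]
wrist_force: [-0.3, -0.8, -0.1]
finger_gap: 10.0
```

```bash
python3 look.py w15 75 0 2>&1 | grep -v '^  '; python3 - <<'E'
from h import *
a=manip.camera('top')[...,::-1];b=manip.camera('scene')[...,::-1]
cv2.imwrite('pics/c15.png',np.hstack([cv2.resize(a[155:255,210:325],(460,400),interpolation=2),cv2.resize(b[180:280,220:305],(340,400),interpolation=2)]))
for t in('bush','race','oil','spanner'):print(t,[(np.round(r['centre'],1),round(r['score'],2)) for r in manip.find_in(t,'top')[:1]])
E
```

```text
g [551.395 -36.051  -1.385] 0.066
clock 22.125 tcp [505.1 214.7 152.3] in gauge [-254.96    0.89  -89.83] down [ 8.e-04  2.e-04 -1.e+00] F [-0.3 -0.8 -0.1]
wrist none
g top [548.749 -36.344  -1.38 ] 0.092
top housing in gauge [73.26 -0.89  0.24] err 0.08 score 0.57
bush [(array([265. , 178.4]), 0.59)]
race []
oil [(array([121.7, 295.7]), 0.96)]
spanner [(array([192.8, 420.4]), 0.82)]
```

View pics/c15.png

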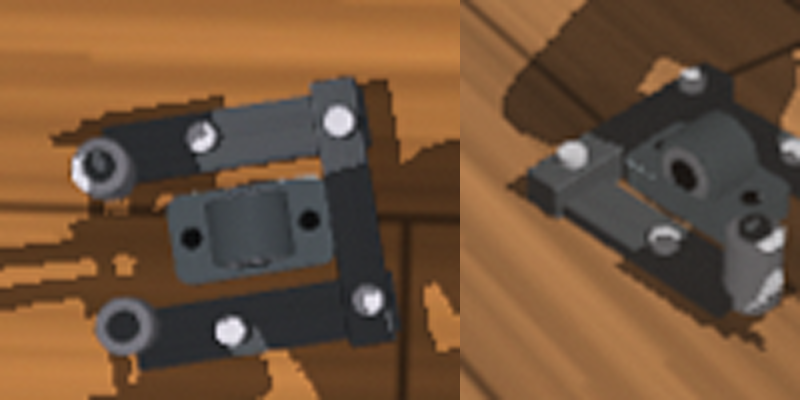

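The housing looks flush and square against the bar, past both posts. The network's bush centre shifted about 5 px, so I'll check that in one more picture.

```bash
python3 - <<'E'
from h import *
a=manip.camera('top')[...,::-1];b=cv2.imread('pics/top1.png')
cv2.imwrite('pics/c16.png',np.vstack([np.hstack([cv2.resize(i[235:295,130:230],(400,240),interpolation=2) for i in(b,a)]),np.hstack([cv2.resize(i[90:310,260:460],(400,350)) for i in(b,a)])]))
for n,(r,c) in dict(bush=(264,174),race=(284,353),oil=(120,300),spanner=(200,423)).items():
    t=b[r-14:r+14,c-14:c+14];m=cv2.matchTemplate(np.ascontiguousarray(a[r-24:r+24,c-24:c+24]),t,cv2.TM_CCOEFF_NORMED);_,v,_,p=cv2.minMaxLoc(m);print(n,round(v,3),p[0]-10,p[1]-10)
E
```

```text
bush 1.0 0 0
race 0.934 0 0
oil 1.0 0 0
spanner 1.0 0 0
```

View pics/c16.png

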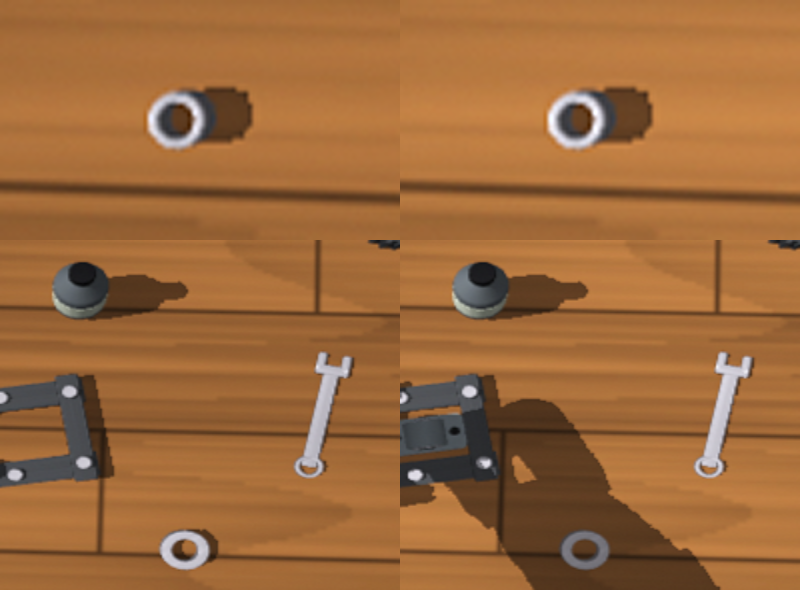

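The before and after crops match exactly: bush, race, oil bottle and spanner have all stayed put. I'll hand the job in.

```bash
python3 -c "
from cell import manip
print(manip.sign_off())"
```

```text
the job is handed in; nothing more can be done
None
```

The housing is through the gap and sitting against the stop bar, and the job is handed in at about 22 s of the 54 s allowed. I moved it only by pushing, with two fingers each time: first sideways on its long side into the lane, which also squared it, then lengthways on its rear end between the posts. I then backed the arm off, clear of everything.

**Last checks**
- **Seating:** The force rose from about 5 N to 18 N when the housing met the bar. The final top-camera fit puts it 73 mm past the posts' line (75 mm is exact contact), 0.9 mm off the middle and 0.2° off square. That is within the accuracy of the fit, and the pictures show it flush and wholly past the posts.
- **Bystanders:** The bush, race, oil bottle and spanner match their starting pictures with no pixel shift.

**What failed or disagreed**
- **Fingertip height:** The real fingertips sit about 40 mm above the reported TCP. My first sideways pass therefore went over the foot without moving the housing and with no contact force felt. I went back and repeated it about 43 mm lower.
- **Detections:** The network's bush position shifted about 5 px in the last look, which direct image matching showed to be noise. It also missed the race and the wrist view of the housing then, so the seating figures come from the top camera alone.

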